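Tuck the second tyre lever under the sprung clip

TASK

Put the pair of purple tyre levers back together: tuck the loose one, spoon tip first, under the sprung clip of the sloping rest, flat on top of the lever already there and in line with it, until its tip is right up against the wooden stop. Then let go, so that the clip holds both. Keep the first lever against the stop too, and leave the other things on the bench where they are.

Things in the scene. Friction and masses are not known exactly. Their poses are not given: they have to be found in the camera images.
- rest: Sloping plywood face of the fixed tool rest (place and heading vary), tilted 30 degrees, low edge towards the robot, lined with thin non-slip rubber. Origin: on the face's centre line at the foot of the wooden stop's front. x points up the slope into the stop, y to the left, z square out of the face. The face runs from x = -215 to +60 mm, 95 mm either side. Stop: x = 0 to 14, 72 wide, 30 mm high.
- clip (a joint): Sprung steel clip (like a big clipboard clip), 60 mm wide, hinged across the slope at rest x = 24, z = 44 mm; rad, growing as its foot lifts. 0 = foot on the bare face, 0.14 = on one lever, 0.28 = on two. The foot, a slippery nylon bar 10 mm thick at rest x about -50 mm, presses with about 5 N on one lever, 6 N on two. Its thumb plate stands about 80 mm off the face, behind the stop.
- clip_lip (a point): Middle of the front edge (6 mm thick, rounded) of the clip's lip, which flares 35 mm forward and up from the foot at 26 degrees to the face. With one lever in the clip it is at rest x about -82, z about 29 mm: a mouth 16 mm high above that lever. A lever slid up the slope under the lip wedges the clip open for 5 to 10 N of push; pressed hard onto the first lever it jams.
- first_centre (a point): Centre of the first lever, already under the clip: same shape and axes as the loose one. It lies flat on the face along the centre line within a few mm, spoon tip up the slope within about 3 mm of the stop, held only by the clip.
- first_tip (a point): End of the first lever's spoon tip.
- loose_centre (a point): Centre (half-way up) of the loose purple tyre lever: 140 mm long, 24 wide, 10 thick, about 45 g, flat on the bench, right way up for stacking. x along it to the spoon tip, z up. The straight handle runs from x = -60 to +40 mm; the tip beyond (22 wide) tapers, its end 1 to 8 mm above the underside; the tail (-60 to -70 mm) has a spoke hook.
- loose_tip (a point): End of the loose lever's spoon tip, on its centre line: 70.5 mm ahead of the lever's centre along its x.
- wrench: Steel valve wrench, flat, 118 mm long, 28 mm wide, 7 mm thick, lying on the bench; bystander. Origin at the centre of its underside, x along it.
- pump_head: Chrome pump head standing on the bench, 50 mm high, 90 mm over its lever and spout; bystander. Origin at the centre of its underside.
- kit_tin: Green puncture kit tin, 58 x 92 x 22 mm; bystander. Origin at the centre of its underside.
- pedal: Black bicycle pedal lying flat, 95 x 100 x 24 mm; bystander. Origin at the centre of its underside.
- oil: Black oil bottle with a red cap, 48 mm diameter, 125 mm high, standing; bystander. Origin at the centre of its underside.
- tub: Clear plastic tub with a hinged lid, 150 x 210 mm, 91 mm high (110 mm with the knob), fixed; bystander. Origin at the centre of its underside.
Not all that is in view belongs to the job. Leave any pink or yellow look-alike of the part that bears loose_centre alone. Leave any pink look-alike of the part that bears first_centre alone.

How it is judged:
On the way, in this order (a step that is already met when the one before it is completed fails the run):
1. the loose lever is picked up off the bench (height (world z) of loose_centre above 0.05 m), for 0.1 s.
2. its tip is under the clip and has wedged the clip open (value of joint clip above 0.2 rad and x of loose_tip in the frame of rest above -0.065 m and contact force between loose and clip above 1 N), for 0.05 s.
At the end, for the whole second after the job is handed in: The loose lever lies flat on the first (centres 7 to 14 mm apart in height, in line within 0.12 rad and 9 mm) under the clip, pressed by it (over 1.5 N); both tips are within 7 mm of the stop and 9 mm of the rest's centre line; all is at rest (x of each of loose_tip, first_tip in the frame of rest above -0.007 m and y of loose_tip in the frame of rest between -0.009 and 0.009 m and y of loose_centre in the frame of first_centre between -0.009 and 0.009 m and z of loose_centre in the frame of first_centre between 0.007 and 0.014 m and angle between the x axis of loose_centre and the x axis of first_centre, either way round below 0.12 rad and angle between the z axis of loose_centre and the z axis of rest, either way round below 0.1 rad and contact force between loose and clip above 1.5 N and contact force between loose and first above 1.5 N and y of first_tip in the frame of rest between -0.009 and 0.009 m and linear speed of loose below 0.01 m/s); the robot touches nothing.
It fails at once if another thing on the bench was shoved by more than 25 mm (distance of any of wrench, pump_head, kit_tin, pedal, oil from where it was at the start of the episode above 0.025 m).
It also fails if it takes over 54 s, if anything falls off the work surface, if the arm or the gripper's body presses on something with over 40 N, if the wrist force passes 120 N, or if a joint passes its speed limit or range.

ROBOT

A 6-joint arm with a two-finger parallel gripper is mounted at the origin on the work surface. World frame = base frame: x ahead of the robot, y to its left, z up, the work surface at z = 0. Lengths are in m, angles in rad, forces in N, time in s.
With the tool pointing down it reaches from about 0.3 to 1 m from the base axis. Payload 5.1 kg.
Tool frame: the origin (TCP) lies at the very end of the fingers, on their centre line; the grasp point (between the pads) lies behind it (pinch_z is the z of the grasp point in the tool frame, in m); z points along the fingers, y is the direction in which the jaws open and shut (so a half turn about z gives the same grasp; the last joint's range is limited). The gripper opens to 95 mm and grips with 3 to 60 N. Pads are 20 mm wide; open, the fingers measure 119 mm over their backs; the gripper's body (75 mm by 180 mm) begins 59 mm behind the grasp point.
Start: joints at [-1.317, 0.124, 1.65, -0, 1.367, -0.083], TCP at [0.215, -0.613, 0.215] pointing down, gripper open.
Joint ranges: [-2.61, 2.61], [-1.02, 2.33], [0.03, 2.71], [-1.35, 4.49], [0.32, 2.68], [-2.91, 2.91]. Speed limits (rad/s): [2.57, 2.57, 3.14, 3.14, 3.14, 3.14].

INTERFACE

Orientations are given as a unit quaternion [w, x, y, z].
In Python, from bench import get_state, get_image, camera_model, finish_job, spot_in, pinpoint, pinch_z gives the robot as it stands.
- The arm moves only by the shell command python3 -m inch 'ROWS' [OPENING]. ROWS is JSON, a list of rows, each an object with "dp": the shift along the tool's x, y, z in cm, a list of three; "twist": the turn, a rotation vector about the tool's x, y, z in degrees, a list of three. A call has 1 to 12 rows; each row shifts and turns the commanded pose from where the row before left it, along the tool's axes as they then stand; what a row does not reach is not made up. A row lasts 1/8 s, in which the tool goes at most 62.5 mm and 10.7 degrees, less where a joint would pass 70% of its speed; a pose out of reach is approached as far as the arm can. A call is refused whole if a number of a shift passes 6.25 or a number of a turn 10.7, either way. A call with a gripper value outside its range is refused whole. OPENING is the closure in counts, from 0 (fully open) to 255 (shut), set as the call begins (- or left out, the last holds). The fingers move at their own pace and stop on an object; the grip force is fixed at half the most. Time passes only in rows, so rows that do not move let the fingers close. It gives the time, the measured TCP pose, the force and the opening at its end, in the units of the state.
- get_state(): the state, without advancing time (a new reading comes with each control period).
- get_image(name): name is "scene" or "top" or "wrist"; returns the picture (400x640x3 uint8, red, green, blue); there is no depth.
- camera_model(name): a dict with "vfov" (degrees; the focal length in pixels is half the picture's height over the tangent of half this angle, whatever the lens; pixels are square), "cx", "cy" (the principal point, pixels), "R" (3x3) and "t" (3): a world point X has camera coordinates R X + t. Camera axes: x right, y down, z forward; pixel columns grow to the right and rows downward; lengths in m; the calibration is good to about 2 mm. A picture is of the moment at which its call begins: read the wrist's pose just before it. camera_model takes no time and is no camera call; for the wrist camera it gives the pose at the moment of the call.
- finish_job(): hands the job in, once; it reports no verdict.
Trained networks look in the newest picture that a camera, given by its name, has taken for a name from the list of things; names that differ only in an ending like _2 or _b are one class to them, and where a whole thing is asked for, a point or a joint stands for the part that bears it (a point fixed in the world has none). Each returns a list of dicts, best first, with "p" (0 to 1); they miss things now and then, are a little off and sometimes report something else, mostly with a low value. They report only what shows in the picture. A call takes as long as a camera call. They do not tell look-alikes from the thing itself.
- spot_in(camera, target): "box" ([centre column, centre row, width, height] in pixels, round what is visible of it).
- pinpoint(camera, target): "position" ([column, row] in pixels: a listed point, or the origin of a listed thing).
The state is a dict: "t": time; "q": joint angles; "dq": joint speeds; "effort": joint torques, N m; "tcp_pos": TCP position; "orientation": TCP orientation; "wrist_force": force on the tool from outside, world axes, zero at the start; "ft_torque": the same for the moment, N m; "width": finger opening in m.
Only numpy, scipy, OpenCV 4.12 (cv2) and the standard library are available. Lean on these libraries where they do the work, as an engineer would, in place of code of your own. Each camera call takes 0.05 s, during which the arm holds its last target. There are 200 camera calls.

## Working session

There is one attempt and no reset: what is moved stays moved. The work goes in short steps, Python scripts to look and compute and a shell command to move; the robot and the scene stay as the last step left them, time stands still between calls to the robot, and variables do not carry over. Pictures are saved under pics/ and viewed, about 8 in all and at most 12, crops included, and the job is handed in when it is done.

```bash
mkdir -p pics; ls; cat > h.py <<'E'
import numpy as np, cv2, json
from bench import *
from scipy.spatial.transform import Rotation as Rn
def ray(cam,px):
    m=cam if isinstance(cam,dict) else camera_model(cam)
    f=200/np.tan(np.radians(m["vfov"])/2); R=np.array(m["R"]); t=np.array(m["t"])
    d=R.T@np.array([(px[0]-m["cx"])/f,(px[1]-m["cy"])/f,1]); return -R.T@t, d/np.linalg.norm(d)
def onz(cam,px,z):
    o,d=ray(cam,px); return o+d*(z-o[2])/d[2]
def tri(rs):
    A=sum(np.eye(3)-np.outer(d,d) for o,d in rs); b=sum((np.eye(3)-np.outer(d,d))@o for o,d in rs); return np.linalg.solve(A,b)
def proj(cam,X):
    m=cam if isinstance(cam,dict) else camera_model(cam)
    f=200/np.tan(np.radians(m["vfov"])/2); c=np.array(m["R"])@np.array(X)+np.array(m["t"]); return np.array([m["cx"]+f*c[0]/c[2],m["cy"]+f*c[1]/c[2]])
def Rt():
    s=get_state(); q=s["orientation"]; return np.array(s["tcp_pos"]),Rn.from_quat([q[1],q[2],q[3],q[0]])
def save(n,im): cv2.imwrite("pics/"+n,im[:,:,::-1])
E
python3 - <<'E'
from h import *
s=get_state(); print(s["t"],s["width"],pinch_z, s["orientation"])
ims={}
for c in ["scene","top"]:
    im=get_image(c); ims[c]=im; save(c+"0.png",im)
    m=camera_model(c); print(c,m["vfov"],(-np.array(m["R"]).T@np.array(m["t"])).round(3))
    for n in ["loose_centre","loose_tip","first_centre","first_tip","clip_lip","rest","wrench","pump_head"]:
        print(c,n,[(np.round(d["position"],1).tolist(),round(d["p"],2)) for d in pinpoint(c,n)])
E
```

```text
pics
0.0 0.09485784307257654 -0.0188 [-1.05481677e-03  9.85852886e-01  1.67609550e-01 -1.12872285e-04]
scene 42.74622963961766 [1.27  1.202 1.186]
scene loose_centre [([425.7, 255.6], 0.56), ([449.4, 308.1], 0.55), ([398.0, 288.7], 0.52)]
scene loose_tip [([377.5, 286.2], 0.88), ([407.3, 262.8], 0.76), ([439.6, 291.3], 0.67)]
scene first_centre [([351.0, 226.0], 0.69), ([282.2, 189.0], 0.45), ([267.1, 185.8], 0.36)]
scene first_tip [([266.6, 187.3], 0.63), ([366.5, 237.8], 0.57)]
scene clip_lip [([287.8, 185.7], 0.58)]
scene rest [([263.9, 186.2], 0.59), ([287.4, 185.0], 0.56), ([294.4, 161.7], 0.39)]
scene wrench [([355.3, 256.8], 0.51)]
scene pump_head [([294.8, 162.7], 0.68)]
top 47.995563699689114 [0.344 0.034 1.412]
top loose_centre [([233.3, 279.3], 0.94), ([159.3, 245.5], 0.89), ([210.9, 229.0], 0.66)]
top loose_tip [([213.4, 207.4], 0.9), ([180.1, 253.6], 0.82), ([233.3, 259.4], 0.62)]
top first_centre [([306.6, 234.9], 0.88), ([380.3, 186.6], 0.54)]
top first_tip [([288.1, 242.4], 0.85)]
top clip_lip [([380.5, 191.2], 0.97)]
top rest [([385.4, 159.1], 0.61), ([380.1, 187.8], 0.61)]
top wrench [([267.1, 218.0], 0.67)]
top pump_head [([473.5, 256.7], 0.79)]
```

View pics/scene0.png

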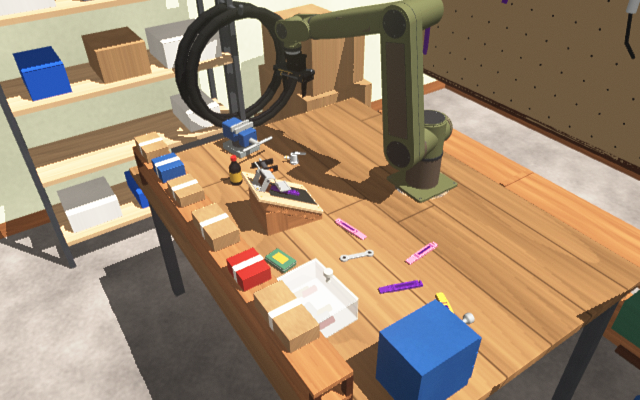

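View pics/top0.png

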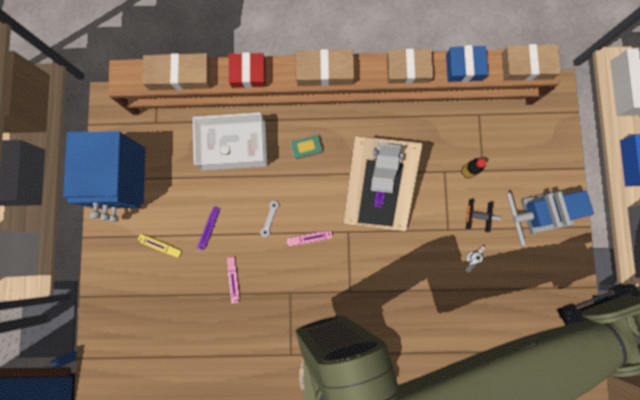

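The scene has four lever-shaped things in the top view: purple at (208,229), pink at (310,238), pink at (233,279) and yellow at (159,245). I choose the purple one at (208,229). The first lever shows purple at (380,199) inside the rest, and the clip is above it. Next I'll check a close crop and work out positions.

```bash
python3 - <<'E'
from h import *
t=cv2.imread("pics/top0.png"); s=cv2.imread("pics/scene0.png")
a=cv2.resize(t[195:265,175:245],(400,400),interpolation=cv2.INTER_CUBIC)
b=cv2.resize(t[125:240,335:435],None,fx=4,fy=4,interpolation=cv2.INTER_CUBIC)
out=np.zeros((460,800,3),np.uint8); out[:400,:400]=a; out[:,400:]=b[:460,:400]; cv2.imwrite("pics/crop1.png",out)
print("cen",onz("top",(210.9,229),.005),onz("scene",(398,288.7),.005))
print("tip",onz("top",(213.4,207.4),.005),onz("scene",(377.5,286.2),.005))
hsv=cv2.cvtColor(t,cv2.COLOR_BGR2HSV); m=((hsv[...,0]>125)&(hsv[...,0]<150)&(hsv[...,1]>130)).astype(np.uint8)
n,l,st,c=cv2.connectedComponentsWithStats(m)
for i in range(1,n):
    if st[i,4]>20:
        p=np.argwhere(l==i)[:,::-1].astype(np.float32); r=cv2.minAreaRect(p); print(c[i].round(1),r); 
        for q in cv2.boxPoints(r): print(onz("top",q,.01).round(3))
for n in ["clip_lip","first_centre"]:pass
print("lip",tri([ray("top",(380.5,191.2)),ray("scene",(287.8,185.7))]))
for px in [(385.4,159.1),(380,188)]: print(onz("top",px,.1))
E
```

```text
cen [0.45026276 0.38654225 0.005     ] [0.46323329 0.39846304 0.005     ]
tip [0.5186229  0.37935053 0.005     ] [0.5092109  0.35382476 0.005     ]
[379.  199.1] ((379.0946044921875, 199.43243408203125), (8.877545356750488, 14.302711486816406), 9.462322235107422)
[ 0.512 -0.127  0.01 ]
[ 0.556 -0.136  0.01 ]
[ 0.551 -0.163  0.01 ]
[ 0.507 -0.154  0.01 ]
[208.3 228.1] ((208.355224609375, 227.94371032714844), (6.731144905090332, 43.441776275634766), 21.250505447387695)
[0.395 0.427 0.01 ]
[0.521 0.379 0.01 ]
[0.513 0.359 0.01 ]
[0.387 0.407 0.01 ]
lip [ 0.5397409  -0.13491045  0.122834  ]
[ 0.64000691 -0.15673168  0.1       ]
[ 0.55335906 -0.13724141  0.1       ]
```

View pics/crop1.png

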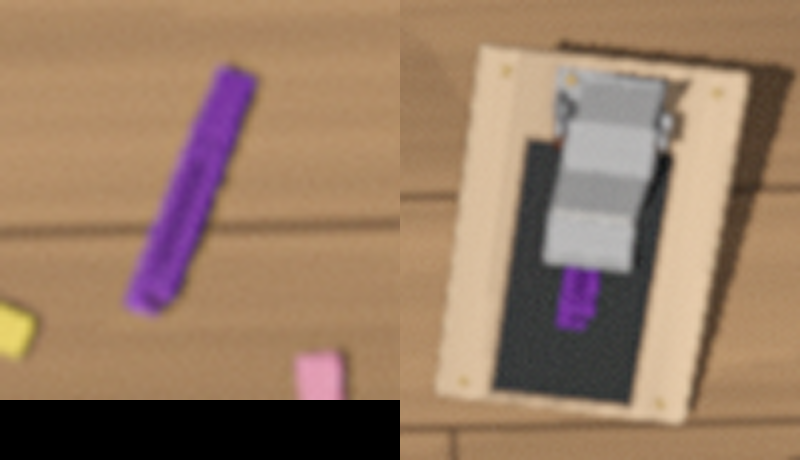

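The crop shows the purple lever with the darker hook end at lower left (crop 150,300) and the plain spoon end at upper right (crop 238,75), so the tip points to world +x. The first lever's tail shows under the clip at crop (578,300). On the way to the loose lever I'll look at the rest with the wrist camera, so I need the camera's pose in the tool frame.

```bash
python3 - <<'E'
from h import *
p,R=Rt(); m=camera_model("wrist"); Rc=np.array(m["R"]); o=-Rc.T@np.array(m["t"])
print(m["vfov"],m["cx"],m["cy"],"cam pos tool",R.inv().apply(o-p).round(4),"axis tool",R.inv().apply(Rc.T@[0,0,1]).round(3),"right",R.inv().apply(Rc.T@[1,0,0]).round(3))
print(R.as_matrix().round(3))
tgt=np.array([0.40,-0.15,0.33]); print("to view, cm tool",R.inv().apply(tgt-p)*100)
# angle of rest from top crop edges
for a,b in [((480,45),(437,393)),((748,70),(687,420)),((528,140),(495,390)),((672,155),(632,402))]:
    f=lambda q:(335+(q[0]-400)/4,125+q[1]/4)
    A=onz("top",f(a),.19);B=onz("top",f(b),.05); print(A.round(3),B.round(3),np.degrees(np.arctan2(*(A-B)[1::-1])))
E
```

```text
66.16858680457881 320.58864876034266 200.12577496787836 cam pos tool [ 0.0678 -0.0012 -0.17  ] axis tool [-0.239 -0.001  0.971] right [0.    1.    0.001]
[[ 0.944  0.33   0.   ]
 [ 0.33  -0.944 -0.   ]
 [-0.     0.    -1.   ]]
to view, cm tool [ 32.80011333 -37.62437376 -11.53291435]
[ 0.687 -0.062  0.19 ] [ 0.456 -0.031  0.05 ] -7.492173377146027
[ 0.664 -0.247  0.19 ] [ 0.431 -0.219  0.05 ] -6.822386763223294
[ 0.618 -0.093  0.19 ] [ 0.457 -0.075  0.05 ] -6.17027334260828
[ 0.605 -0.192  0.19 ] [ 0.446 -0.178  0.05 ] -4.740346880634804
```

```bash
python3 -m inch '[{"dp":[3.86,-4.11,-1.28],"twist":[0,0,0]},{"dp":[3.86,-4.11,-1.28],"twist":[0,0,0]},{"dp":[3.86,-4.11,-1.28],"twist":[0,0,0]},{"dp":[3.86,-4.11,-1.28],"twist":[0,0,0]},{"dp":[3.86,-4.11,-1.28],"twist":[0,0,0]},{"dp":[3.86,-4.11,-1.28],"twist":[0,0,0]},{"dp":[3.86,-4.11,-1.28],"twist":[0,0,0]},{"dp":[3.86,-4.11,-1.28],"twist":[0,0,0]},{"dp":[3.86,-4.11,-1.28],"twist":[0,0,0]},{"dp":[0,0,0],"twist":[0,0,10]},{"dp":[0,0,0],"twist":[0,0,10]},{"dp":[0,0,0],"twist":[0,0,5]}]'
python3 - <<'E'
from h import *
import pickle
s=get_state(); m=camera_model("wrist"); print(s["t"],s["q"],s["tcp_pos"])
im=get_image("wrist"); save("w1.png",im); pickle.dump(m,open("w1.pkl","wb"))
for n in ["first_centre","first_tip","clip_lip","rest","clip"]:
    print(n,[(np.round(d["position"],1).tolist(),round(d["p"],2)) for d in pinpoint("wrist",n)])
E
```

```text
t: 2.4
tcp_pos: [0.4205, -0.1492, 0.3301]
orientation: [0.0, 0.999, -0.051, 0.0]
wrist_force: [-0.6, -0.2, 0.2]
width: 0.0949
2.4 [-4.61322077e-01 -3.88703512e-01  1.92238540e+00 -3.65474396e-05
  1.60747268e+00  1.21149371e+00] [ 0.4204776  -0.14917266  0.33006436]
first_centre [([186.4, 180.9], 0.79)]
first_tip [([144.5, 192.8], 0.79)]
clip_lip [([300.7, 76.8], 0.96), ([99.7, 151.7], 0.16)]
rest []Traceback (most recent call last):
  File "<stdin>", line 6, in <module>
ValueError: it knows: clip_lip, first_centre, first_tip, kit_tin, loose_centre, loose_tip, oil, pedal, pump_head, rest, tub, wrench
```

View pics/w1.png

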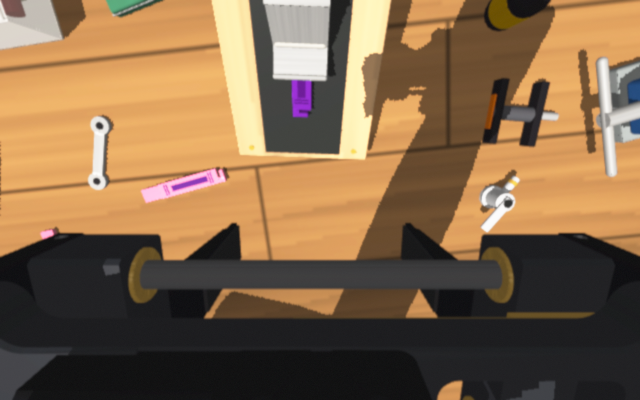

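The wrist view shows the clip lip at (301,77), the first lever's tail at (302,112), and the rest's low corners at (240,153) and (366,158). I'll fit the rest pose to these.

```bash
cat > fit.py <<'E'
from h import *
import pickle
from scipy.optimize import least_squares
def T(p,X):
    R=(Rn.from_euler('z',p[3])*Rn.from_euler('y',-np.pi/6)); return R.apply(X)+p[:3]
if __name__=="__main__":
    w=pickle.load(open("w1.pkl","rb")); t=camera_model("top")
    obs=[(t,(344.3,223.3),(-.215,.095,0)),(t,(406.8,230),(-.215,-.095,0)),(t,(355,136.3),(.06,.095,0)),(t,(422,142.5),(.06,-.095,0)),
     (w,(240,153),(-.215,.095,0)),(w,(366,158),(-.215,-.095,0)),(w,(300.7,76.8),(-.082,0,.029)),(t,(380.5,191.2),(-.082,0,.029)),("scene",(287.8,185.7),(-.082,0,.029))]
    f=lambda p:np.concatenate([proj(c,T(p,X))-px for c,px,X in obs])
    r=least_squares(f,[.62,-.15,.15,-.12],loss='soft_l1'); print(r.x.round(4),np.degrees(r.x[3])); print(f(r.x).reshape(-1,2).round(1))
    np.save("rest.npy",r.x)
    print("tri lowL",tri([ray(w,(240,153)),ray(t,(344.3,223.3))]),T(r.x,(-.215,.095,0)),"lowR",tri([ray(w,(366,158)),ray(t,(406.8,230))]))
E
python3 fit.py
```

```text
[ 0.6282 -0.1491  0.1397 -0.1375] -7.875364213011728
[[-0.9  0. ]
 [-1.6  0.5]
 [-0.4 -0. ]
 [-0.4  1. ]
 [ 0.6  0.8]
 [-0.1  0.3]
 [ 0.2 -0.9]
 [ 0.7 -1.2]
 [-1.5 -0.2]]
tri lowL [ 0.45744195 -0.03139942  0.0397358 ] [ 0.45682626 -0.02951568  0.03218917] lowR [ 0.43200577 -0.21841956  0.04356988]
```

```bash
python3 -m inch '[{"dp":[-0.59,-5.53,1.8],"twist":[0,0,0]},{"dp":[-0.59,-5.53,1.8],"twist":[0,0,0]},{"dp":[-0.59,-5.53,1.8],"twist":[0,0,0]},{"dp":[-0.59,-5.53,1.8],"twist":[0,0,0]},{"dp":[-0.59,-5.53,1.8],"twist":[0,0,0]},{"dp":[-0.59,-5.53,1.8],"twist":[0,0,0]},{"dp":[-0.59,-5.53,1.8],"twist":[0,0,0]},{"dp":[-0.59,-5.53,1.8],"twist":[0,0,0]},{"dp":[-0.59,-5.53,1.8],"twist":[0,0,0]},{"dp":[-0.59,-5.53,1.8],"twist":[0,0,0]},{"dp":[0,0,0],"twist":[0,0,7.5]},{"dp":[0,0,0],"twist":[0,0,7.5]}]'
python3 - <<'E'
from h import *
import pickle
s=get_state(); m=camera_model("wrist"); print(s["t"],np.round(s["q"],3),s["tcp_pos"])
im=get_image("wrist"); save("w2.png",im)
for n in ["loose_centre","loose_tip"]:
    for d in pinpoint("wrist",n): print(n,np.round(d["position"],1).tolist(),round(d["p"],2),onz(m,d["position"],.005).round(4))
hsv=cv2.cvtColor(im,cv2.COLOR_RGB2HSV); k=((hsv[...,0]>125)&(hsv[...,0]<150)&(hsv[...,1]>130)).astype(np.uint8)
n,l,st,c=cv2.connectedComponentsWithStats(k)
for i in range(1,n):
    if st[i,4]>800:
        p=np.argwhere(l==i)[:,::-1].astype(np.float32); r=cv2.minAreaRect(p); print(c[i].round(1),r,st[i])
        P=np.array([onz(m,q,.008)[:2] for q in cv2.boxPoints(r)])
        mm=onz(m,r[0],.008); a,b=(P[1]-P[0]),(P[2]-P[1]); v=a if np.linalg.norm(a)>np.linalg.norm(b) else b
        v=v if v[0]>0 else -v; print("mid",mm,"len",np.linalg.norm(a),np.linalg.norm(b),"heading",np.degrees(np.arctan2(v[1],v[0])))
        g=mm[:2]-.04*v/np.linalg.norm(v); tp,R=Rt(); print("grasp",g,"tool delta cm",R.inv().apply(np.r_[g-tp[:2],.002-tp[2]])*100,"yaw",R.as_euler('ZYX',degrees=True))
E
```

```text
t: 4.15
tcp_pos: [0.4162, 0.4072, 0.1489]
orientation: [0.001, 0.984, -0.181, -0.001]
wrist_force: [-0.0, 0.8, 1.0]
width: 0.0952
4.15 [ 0.682  0.027  1.866 -0.     1.25   2.616] [0.41624487 0.4071949  0.14887747]
loose_centre [320.5, 155.0] 0.65 [0.4508 0.3957 0.005 ]
loose_centre [200.4, 246.0] 0.55 [0.405  0.5535 0.005 ]
loose_tip [318.8, 82.3] 0.83 [0.5163 0.3725 0.005 ]
loose_tip [411.9, 211.3] 0.73 [0.3606 0.326  0.005 ]
loose_tip [267.7, 252.0] 0.58 [0.3723 0.4876 0.005 ]
[318.7 149.7] ((319.01641845703125, 150.47760009765625), (139.16917419433594, 23.55409812927246), 89.36341094970703) [ 307   81   25  140 3140]
mid [0.45579428 0.3953439  0.008     ] len 0.02241274587107993 0.13866188396591483 heading -19.706636998809383
grasp [0.41813702 0.40883208] tool delta cm [ 0.0587555  -0.26298425 14.77067969] yaw [-2.05450360e+01  8.34366395e-03  1.79987960e+02]
```

View pics/w2.png

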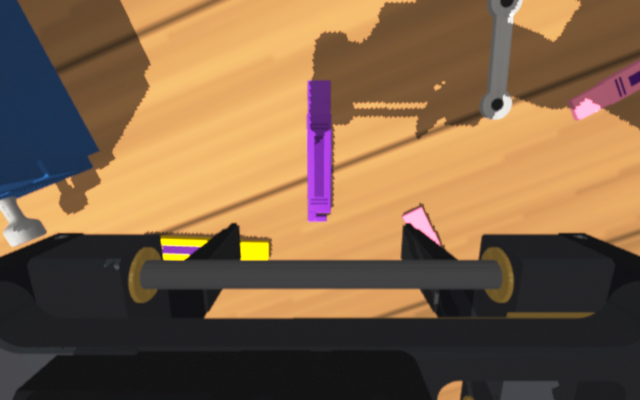

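The lever is centred between the fingers, with its tip at (319,82) and tail at (318,220). The yellow and pink look-alikes are clear of the finger paths.

```bash
python3 -m inch '[{"dp":[0.06,-0.26,2.9],"twist":[0,0,0]},{"dp":[0,0,3.9],"twist":[0,0,0]},{"dp":[0,0,3.9],"twist":[0,0,0]},{"dp":[0,0,2.5],"twist":[0,0,0]},{"dp":[0,0,1.4],"twist":[0,0,0]},{"dp":[0,0,0],"twist":[0,0,0]},{"dp":[0,0,0],"twist":[0,0,0]}]' 90
python3 -m inch '[{"dp":[0,0,0],"twist":[0,0,0]},{"dp":[0,0,0],"twist":[0,0,0]},{"dp":[0,0,0],"twist":[0,0,0]},{"dp":[0,0,0],"twist":[0,0,0]},{"dp":[0,0,0],"twist":[0,0,0]},{"dp":[0,0,0],"twist":[0,0,0]}]' 255
```

```text
t: 5.18
tcp_pos: [0.4191, 0.4095, 0.0053]
orientation: [-0.001, 0.984, -0.179, 0.001]
wrist_force: [0.0, -0.9, 0.2]
width: 0.0614
t: 5.92
tcp_pos: [0.4181, 0.4088, 0.0039]
orientation: [0.0, 0.984, -0.18, -0.0]
wrist_force: [0.1, 0.3, 0.0]
width: 0.0236
```

Held at width 23.6 mm, but the tips only reach about 1 mm below the lever's centre. I'll regrip a little lower and then lift.

```bash
python3 -m inch '[{"dp":[0,0,0],"twist":[0,0,0]},{"dp":[0,0,0.2],"twist":[0,0,0]},{"dp":[0,0,0],"twist":[0,0,0]}]' 170
python3 -m inch '[{"dp":[0,0,0],"twist":[0,0,0]},{"dp":[0,0,0],"twist":[0,0,0]},{"dp":[0,0,0],"twist":[0,0,0]},{"dp":[0,0,0],"twist":[0,0,0]},{"dp":[0,0,-1.5],"twist":[0,0,0]},{"dp":[0,0,-4],"twist":[0,0,0]},{"dp":[0,0,-5],"twist":[0,0,0]},{"dp":[0,0,-5],"twist":[0,0,0]},{"dp":[0,0,-4],"twist":[0,0,0]},{"dp":[0,0,0],"twist":[0,0,0]}]' 255
python3 - <<'E'
from h import *
import pickle
p,R=Rt(); m=camera_model("wrist"); im=get_image("wrist"); save("w3.png",im); print(get_state()["t"],p,R.as_euler('ZYX',degrees=True))
for n in ["loose_centre","loose_tip"]:
    for d in pinpoint("wrist",n): print(n,np.round(d["position"],1).tolist(),round(d["p"],2),R.inv().apply(onz(m,d["position"],p[2]+.003)-p).round(4))
for X in [(.1105,0,0),(.1105,0,.01),(.1105,0,-.01)]: print("expected tip px",X,proj(m,R.apply(X)+p))
r=np.load("rest.npy")
from fit import T
# target pre-insert: tool aligned w/ rest
Rr=Rn.from_euler('z',r[3])*Rn.from_euler('y',-np.pi/6); Rtgt=Rr*Rn.from_euler('x',np.pi)
for x,z in [(-.225,.05),(-.225,.0135)]:
  tp=T(r,(x,0,z)); print("target",x,z,tp.round(4),"tool delta cm",(R.inv().apply(tp-p)*100).round(2))
print("rotvec tool deg",(R.inv()*Rtgt).as_rotvec(degrees=True))
E
```

```text
t: 6.3
tcp_pos: [0.4179, 0.4086, 0.0015]
orientation: [0.0, 0.984, -0.18, -0.0]
wrist_force: [-0.7, 0.1, 0.2]
width: 0.0318
t: 7.55
tcp_pos: [0.4203, 0.4106, 0.2032]
orientation: [-0.004, 0.984, -0.18, 0.003]
wrist_force: [0.5, 0.2, -0.4]
width: 0.0234
7.6 [0.42028091 0.41057741 0.20319163] [ -20.69785844   -0.30037446 -179.48669403]
loose_centre [324.3, 178.7] 0.97 [ 0.0377  0.0005 -0.0028]
loose_centre [224.5, 231.3] 0.89 [ 0.0069 -0.057  -0.0025]
loose_tip [318.9, 44.2] 0.69 [ 0.1057 -0.0024 -0.0024]
loose_tip [280.6, 237.0] 0.6 [ 0.0035 -0.0247 -0.0028]
loose_tip [401.1, 198.2] 0.6 [ 0.0267  0.0434 -0.0032]
expected tip px (0.1105, 0, 0) [323.6560415   34.91046508]
expected tip px (0.1105, 0, 0.01) [323.48411333  40.19215657]
expected tip px (0.1105, 0, -0.01) [323.85101575  28.92078991]
target -0.225 0.05 [ 0.4105 -0.119   0.0705] tool delta cm [17.73 50.01 12.92]
target -0.225 0.0135 [ 0.4285 -0.1215  0.0389] tool delta cm [19.49 49.63 16.09]
rotvec tool deg [  2.8890492   29.51687215 -12.64785338]
```

The lever is held and lifted, with its tip about 107 mm ahead of the TCP. Now I'll carry it to the rest and tilt it.

```bash
python3 -m inch '[{"dp":[1.49,5.06,0.5],"twist":[0,0,0]},{"dp":[1.49,5.06,0.5],"twist":[0,0,0]},{"dp":[1.49,5.06,0.5],"twist":[0,0,0]},{"dp":[1.49,5.06,0.5],"twist":[0,0,0]},{"dp":[1.49,5.06,0.5],"twist":[0,0,0]},{"dp":[1.49,5.06,0.5],"twist":[0,0,0]},{"dp":[1.49,5.06,0.5],"twist":[0,0,0]},{"dp":[1.49,5.06,0.5],"twist":[0,0,0]},{"dp":[1.49,5.06,0.5],"twist":[0,0,0]},{"dp":[1.49,5.06,0.5],"twist":[0,0,0]}]'
python3 -m inch '[{"dp":[0,0,0],"twist":[0.72,7.38,-3.16]},{"dp":[0,0,0],"twist":[0.72,7.38,-3.16]},{"dp":[0,0,0],"twist":[0.72,7.38,-3.16]},{"dp":[0,0,0],"twist":[0.72,7.38,-3.16]},{"dp":[0,0,0],"twist":[0,0,0]},{"dp":[0,0,0],"twist":[0,0,0]}]'
cat > chk.py <<'E'
from h import *
from fit import T
import sys
r=np.load("rest.npy"); Rr=Rn.from_euler('z',r[3])*Rn.from_euler('y',-np.pi/6)
p,R=Rt(); s=get_state(); m=camera_model("wrist"); im=get_image("wrist"); save(sys.argv[1],im)
print(s["t"],"tcp in rest mm",(Rr.inv().apply(p-r[:3])*1000).round(1),"rot err tool deg",(R.inv()*Rr*Rn.from_euler('x',np.pi)).as_rotvec(degrees=True).round(2),"F rest",Rr.inv().apply(s["wrist_force"]).round(1))
def onr(px,z):   # pixel onto plane z of rest frame
    o,d=ray(m,px); o=Rr.inv().apply(o-r[:3]); d=Rr.inv().apply(d); return (o+d*(z-o[2])/d[2])*1000
for n,z in [("clip_lip",.029),("first_centre",.005),("loose_tip",None),("loose_centre",None)]:
    zz=z if z is not None else Rr.inv().apply(p-r[:3])[2]+.003
    for d in pinpoint("wrist",n)[:2]: print(n,np.round(d["position"],1).tolist(),round(d["p"],2),onr(d["position"],zz).round(1))
for X in [(-.082,0,.029),(-.142,0,.005),(0,0,.03),(0,.036,.03),(0,-.036,.03),(-.215,.095,0),(-.215,-.095,0)]: print("expect",X,proj(m,T(r,X)).round(1))
E
python3 chk.py w4.png
```

```text
t: 8.95
tcp_pos: [0.3771, -0.1184, 0.1448]
orientation: [-0.0, 0.984, -0.18, -0.001]
wrist_force: [0.9, 0.6, -0.7]
width: 0.0237
t: 9.7
tcp_pos: [0.3786, -0.1172, 0.1465]
orientation: [0.021, 0.965, -0.066, 0.253]
wrist_force: [-0.7, 0.3, -0.1]
width: 0.0238
9.7 tcp in rest mm [-214.6   -2.6  131.7] rot err tool deg [0.38 0.54 0.13] F rest [-0.7  0.2  0.3]
clip_lip [317.2, 41.7] 0.9 [-83.7   1.3  29. ]
first_centre [128.7, 252.1] 0.92 [-277.7  196.9    5. ]
first_centre [611.8, 252.1] 0.5 [-277.9 -307.     5. ]
loose_tip [320.2, 43.7] 0.57 [-108.8   -0.6  134.7]
loose_tip [16.4, 210.5] 0.39 [-194.7  169.5  134.7]
loose_centre [320.4, 180.7] 0.76 [-177.6   -0.9  134.7]
expect (-0.082, 0, 0.029) [318.8  39.5]
expect (-0.142, 0, 0.005) [318.8 116.9]
expect (0, 0, 0.03) [318.9 -83.2]
expect (0, 0.036, 0.03) [270.  -83.5]
expect (0, -0.036, 0.03) [367.7 -82.9]
expect (-0.215, 0.095, 0) [224.1 192.1]
expect (-0.215, -0.095, 0) [413.  192.3]
```

View pics/w4.png

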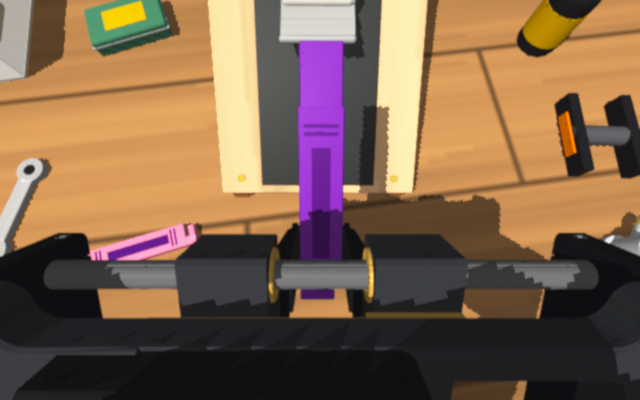

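The fit matches the picture: low corners expected at (224,192) and (413,192), seen at (222,192) and (414,192); lip expected at (319,40), seen at (317,42). Next I'll descend to just above the first lever, tip clear of the lip, and check where the first lever lies from picture w1.

```bash
python3 -m inch '[{"dp":[-0.5,-0.15,1],"twist":[0.4,0.5,0.1]},{"dp":[0,0,2.5],"twist":[0,0,0]},{"dp":[0,0,2.5],"twist":[0,0,0]},{"dp":[0,0,2.5],"twist":[0,0,0]},{"dp":[0,0,2],"twist":[0,0,0]},{"dp":[0,0,0.6],"twist":[0,0,0]},{"dp":[0,0,0],"twist":[0,0,0]},{"dp":[0,0,0],"twist":[0,0,0]}]'
python3 chk.py w5.png
python3 - <<'E'
from h import *
import pickle
r=np.load("rest.npy"); Rr=Rn.from_euler('z',r[3])*Rn.from_euler('y',-np.pi/6); m=pickle.load(open("w1.pkl","rb"))
im=cv2.imread("pics/w1.png"); hsv=cv2.cvtColor(im,cv2.COLOR_BGR2HSV); k=((hsv[...,0]>125)&(hsv[...,0]<150)&(hsv[...,1]>130))
k[:70]=0;k[125:]=0;k[:,:280]=0;k[:,325:]=0
for row in (88,95,102,108,114):
    c=np.where(k[row])[0]
    if len(c):
        o,d=ray(m,(c.min()/2+c.max()/2,row)); o=Rr.inv().apply(o-r[:3]); d=Rr.inv().apply(d); print(row,c.min(),c.max(),((o+d*(.010-o[2])/d[2])*1000).round(1))
E
```

```text
t: 10.95
tcp_pos: [0.4299, -0.1231, 0.0491]
orientation: [0.018, 0.963, -0.065, 0.26]
wrist_force: [-0.9, 0.2, 0.5]
width: 0.0237
10.95 tcp in rest mm [-218.6   -1.4   21.6] rot err tool deg [ 0.02 -0.17  0.12] F rest [-0.5  0.1  0.9]
first_centre [617.5, 10.6] 0.32 [ -91.1 -161.1    5. ]
loose_tip [318.8, 43.2] 0.74 [-112.3    1.3   24.6]
loose_centre [324.1, 182.9] 0.94 [-182.9   -1.7   24.6]
expect (-0.082, 0, 0.029) [321.5 -31.1]
expect (-0.142, 0, 0.005) [321.2 107.6]
expect (0, 0, 0.03) [ 322.1 -271.4]
expect (0, 0.036, 0.03) [ 230.8 -271.6]
expect (0, -0.036, 0.03) [ 413.3 -271.2]
expect (-0.215, 0.095, 0) [175.9 224. ]
expect (-0.215, -0.095, 0) [465.9 224.5]
88 292 311 [-104.6    0.8   10. ]
95 292 311 [-113.7    0.9   10. ]
102 292 311 [-123.1    1.    10. ]
108 292 311 [-131.4    1.1   10. ]
114 293 308 [-140.1    2.5   10. ]
```

View pics/w5.png

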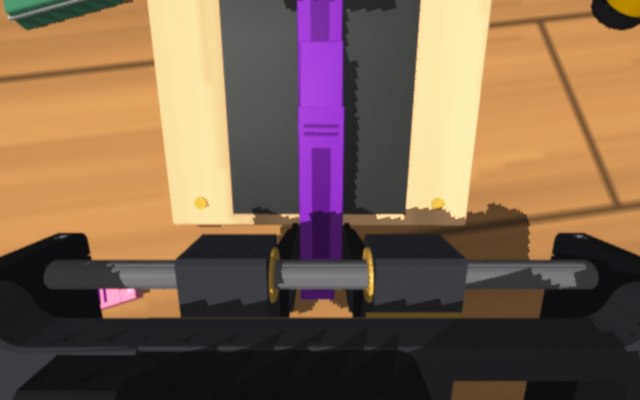

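The loose lever is lined up over the first lever (columns 300–343 for both). The low corners look about 2.5% wider than predicted, which hints the face is a few mm higher than fitted, so I'll refit with these views.

```bash
cat > refit.py <<'E'
from h import *
from fit import T
import pickle
from scipy.optimize import least_squares
w=pickle.load(open("w1.pkl","rb")); w5=camera_model("wrist"); t=camera_model("top")
im=cv2.imread("pics/w5.png"); hsv=cv2.cvtColor(im,cv2.COLOR_BGR2HSV)
# side-edge columns of the light wood
g=im.astype(int)
for row in (100,150,200,215): 
    s=g[row]; light=(s[:,0]>110)&(s[:,1]>180)
    c=np.where(light)[0]; print(row,c.min(),c.max(), "dark",[ (a,b) for a,b in [(c[c<300].max(),c[c>345].min())]])
for col in (190,210,440,455):
    c=np.where((g[:,col,0]>110)&(g[:,col,1]>180))[0]; print("col",col,c.max())
k=((hsv[...,0]>125)&(hsv[...,0]<150)&(hsv[...,1]>100))
for row in (5,15,30,50,80,120,150,200): c=np.where(k[row,250:400])[0]+250; print("purple",row,c.min(),c.max())
obs=[(t,(344.3,223.3),(-.215,.095,0)),(t,(406.8,230),(-.215,-.095,0)),(t,(355,136.3),(.06,.095,0)),(t,(422,142.5),(.06,-.095,0)),
 (w,(240,153),(-.215,.095,0)),(w,(366,158),(-.215,-.095,0)),(w,(300.7,76.8),(-.082,0,.029)),(t,(380.5,191.2),(-.082,0,.029)),
 (w5,(172.5,222.5),(-.215,.095,0)),(w5,(469,222.5),(-.215,-.095,0))]
W=np.array([1,1,1,1,.5,.5,.5,1,.5,.5])[:,None]
f=lambda p:(W*np.array([proj(c,T(p,X))-px for c,px,X in obs])).ravel()
r=least_squares(f,np.load("rest.npy"),loss='soft_l1').x; print(r.round(4)); print((f(r).reshape(-1,2)/W).round(1))
Rr=Rn.from_euler('z',r[3])*Rn.from_euler('y',-np.pi/6); p,R=Rt(); print("tcp in new rest",(Rr.inv().apply(p-r[:3])*1000).round(1))
np.save("rest2.npy",r)
E
python3 refit.py
```

```text
100 159 479 dark [(np.int64(224), np.int64(414))]
150 165 473 dark [(np.int64(227), np.int64(410))]
200 170 467 dark [(np.int64(231), np.int64(407))]
215 172 465 dark [(np.int64(298), np.int64(377))]
col 190 223
col 210 223
col 440 198
col 455 218
purple 5 296 343
purple 15 297 343
purple 30 297 342
purple 50 297 343
purple 80 298 343
purple 120 297 344
purple 150 298 344
purple 200 298 343
[ 0.6283 -0.149   0.1441 -0.1353]
[[-0.8 -0. ]
 [-1.2  0.3]
 [-0.4 -0.4]
 [-0.2  0.5]
 [ 0.   1.2]
 [ 0.5  0.5]
 [-0.  -1.5]
 [ 0.9 -1.4]
 [ 0.6  0.3]
 [ 0.4  0.1]]
tcp in new rest [-220.9   -1.1   17.7]
```

```bash
sed -i 's/rest.npy/rest2.npy/' chk.py; python3 -m inch '[{"dp":[0,0,0.25],"twist":[0,0,0]},{"dp":[1,0,0],"twist":[0,0,0]},{"dp":[1,0,0],"twist":[0,0,0]},{"dp":[1,0,0],"twist":[0,0,0]},{"dp":[0.5,0,0],"twist":[0,0,0]},{"dp":[0,0,0],"twist":[0,0,0]},{"dp":[0,0,0],"twist":[0,0,0]}]'; python3 chk.py w6.png
```

```text
t: 12.08
tcp_pos: [0.4605, -0.1269, 0.0633]
orientation: [0.018, 0.964, -0.065, 0.259]
wrist_force: [-0.5, 0.4, 0.5]
width: 0.0238
12.075 tcp in rest mm [-186.9   -0.8   14.6] rot err tool deg [ 0.04 -0.06 -0.01] F rest [-0.3  0.3  0.7]
clip_lip [319.1, 44.6] 0.6 [-84.    1.5  29. ]
loose_tip [317.3, 44.8] 0.82 [-81.4   2.4  17.6]
loose_centre [320.1, 181.3] 0.98 [-150.4    1.1   17.6]
expect (-0.082, 0, 0.029) [322.2  40. ]
expect (-0.142, 0, 0.005) [321.9 163.3]
expect (0, 0, 0.03) [ 322.5 -187.9]
expect (0, 0.036, 0.03) [ 231.5 -187.8]
expect (0, -0.036, 0.03) [ 413.5 -187.9]
expect (-0.215, 0.095, 0) [177.4 273.4]
expect (-0.215, -0.095, 0) [466.2 273.3]
```

View pics/w6.png

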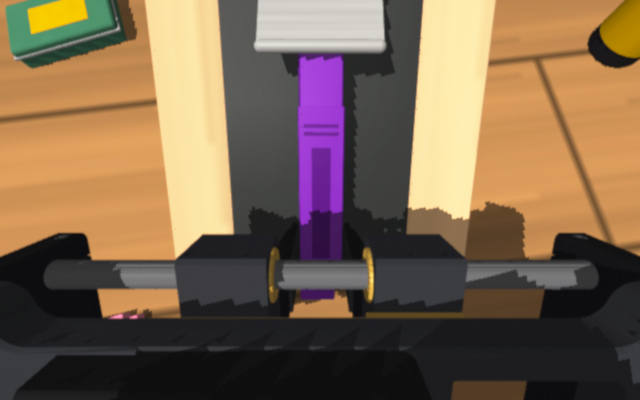

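The tip has gone under the lip (lip edge at row 50, columns 255–385; lever centred at column 321) and no force has built up. I'll push on.

```bash
python3 -m inch '[{"dp":[0.5,0,0],"twist":[0,0,0]},{"dp":[0.5,0,0],"twist":[0,0,0]},{"dp":[0.5,0,0],"twist":[0,0,0]},{"dp":[0.5,0,0],"twist":[0,0,0]},{"dp":[0,0,0],"twist":[0,0,0]}]'; python3 -m inch '[{"dp":[0.5,0,0],"twist":[0,0,0]},{"dp":[0.5,0,0],"twist":[0,0,0]},{"dp":[0.5,0,0],"twist":[0,0,0]},{"dp":[0,0,0],"twist":[0,0,0]}]';  python3 chk.py w7.png
```

```text
t: 12.95
tcp_pos: [0.4767, -0.1285, 0.0719]
orientation: [0.017, 0.964, -0.065, 0.257]
wrist_force: [-5.7, 0.4, -2.9]
width: 0.0238
t: 13.45
tcp_pos: [0.4905, -0.1308, 0.0805]
orientation: [0.018, 0.964, -0.065, 0.258]
wrist_force: [-1.3, 0.5, -4.0]
width: 0.0235
13.45 tcp in rest mm [-152.2   -0.6   14.4] rot err tool deg [0.01 0.01 0.  ] F rest [-3.1  0.4 -2.8]
clip_lip [317.4, 123.8] 0.68 [-84.9   2.5  29. ]
loose_tip [321.2, 182.8] 0.31 [-116.5    0.6   17.4]
loose_centre [323.3, 178.4] 0.73 [-114.1   -0.5   17.4]
expect (-0.082, 0, 0.029) [322.5 117.6]
expect (-0.142, 0, 0.005) [322.2 220.1]
expect (0, 0, 0.03) [322.8 -83.9]
expect (0, 0.036, 0.03) [237.4 -83.9]
expect (0, -0.036, 0.03) [408.3 -83.9]
expect (-0.215, 0.095, 0) [183.2 319.7]
expect (-0.215, -0.095, 0) [460.9 319.8]
```

The push peaked at about 6 N and then fell, so the clip has wedged open. On toward the stop.

```bash
python3 -m inch '[{"dp":[0.6,0,0],"twist":[0,0,0]},{"dp":[0.6,0,0],"twist":[0,0,0]},{"dp":[0.6,0,0],"twist":[0,0,0]},{"dp":[0.6,0,0],"twist":[0,0,0]},{"dp":[0.6,0,0],"twist":[0,0,0]},{"dp":[0.3,0,0],"twist":[0,0,0]},{"dp":[0,0,0],"twist":[0,0,0]}]'; python3 -m inch '[{"dp":[0.3,0,0],"twist":[0,0,0]},{"dp":[0.3,0,0],"twist":[0,0,0]},{"dp":[0,0,0],"twist":[0,0,0]}]'; python3 chk.py w8.png
```

```text
t: 14.58
tcp_pos: [0.52, -0.1353, 0.0986]
orientation: [0.018, 0.963, -0.065, 0.26]
wrist_force: [1.1, 1.2, -4.5]
width: 0.0235
t: 14.95
tcp_pos: [0.5246, -0.1358, 0.1011]
orientation: [0.018, 0.963, -0.065, 0.259]
wrist_force: [-0.5, 0.9, -3.9]
width: 0.0234
14.95 tcp in rest mm [-112.   -1.   15.] rot err tool deg [ 0.06 -0.14 -0.  ] F rest [-2.5  0.8 -3.1]
clip_lip [318.8, 209.7] 0.66 [-88.7   1.5  29. ]
expect (-0.082, 0, 0.029) [321.7 197.4]
expect (-0.142, 0, 0.005) [321.5 279.5]
expect (0, 0, 0.03) [321.9  22.7]
expect (0, 0.036, 0.03) [242.9  22.7]
expect (0, -0.036, 0.03) [400.9  22.7]
expect (-0.215, 0.095, 0) [188.9 368.8]
expect (-0.215, -0.095, 0) [453.9 368.7]
```

View pics/w8.png

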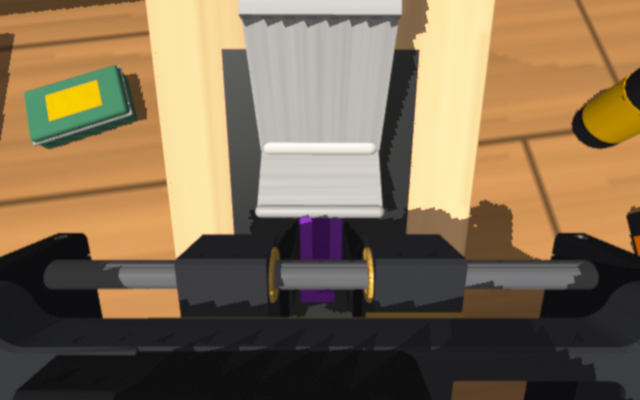

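```bash
python3 -m inch '[{"dp":[0.2,0,0],"twist":[0,0,0]},{"dp":[0.2,0,0],"twist":[0,0,0]},{"dp":[0,0,0],"twist":[0,0,0]}]'; python3 -m inch '[{"dp":[0.2,0,0],"twist":[0,0,0]},{"dp":[0.1,0,0],"twist":[0,0,0]},{"dp":[0,0,0],"twist":[0,0,0]}]'; python3 -m inch '[{"dp":[0.2,0,0],"twist":[0,0,0]},{"dp":[0.1,0,0],"twist":[0,0,0]},{"dp":[0,0,0],"twist":[0,0,0]}]'
```

```text
t: 15.58
tcp_pos: [0.5278, -0.1362, 0.1028]
orientation: [0.018, 0.963, -0.065, 0.259]
wrist_force: [-0.7, 0.7, -4.1]
width: 0.0239
t: 15.95
tcp_pos: [0.5283, -0.1361, 0.1022]
orientation: [0.017, 0.964, -0.065, 0.256]
wrist_force: [-9.6, -0.3, -3.5]
width: 0.0235
t: 16.32
tcp_pos: [0.5294, -0.1359, 0.1021]
orientation: [0.017, 0.965, -0.065, 0.254]
wrist_force: [-13.5, 0.5, -3.8]
width: 0.0241
```

The tip has reached the stop (about 14 N against the push). Now I'll lower the tail onto the first lever while keeping the tip up.

```bash
python3 -m inch '[{"dp":[0,0,0.1],"twist":[0,0,0]},{"dp":[0,0,0.1],"twist":[0,0,0]},{"dp":[0,0,0],"twist":[0,0,0]}]'; python3 chk.py w9.png | head -1;  python3 -m inch '[{"dp":[0,0,0.1],"twist":[0,0,0]},{"dp":[0,0,0],"twist":[0,0,0]}]'; python3 chk.py w10.png | head -1
```

```text
t: 16.7
tcp_pos: [0.5312, -0.1361, 0.1012]
orientation: [0.017, 0.964, -0.065, 0.255]
wrist_force: [-10.9, 0.1, -3.1]
width: 0.0239
16.7 tcp in rest mm [-106.3   -0.4   11.9] rot err tool deg [-0.04  0.33  0.  ] F rest [-10.9  -1.4   2.7]
t: 17.2
tcp_pos: [0.532, -0.1363, 0.1008]
orientation: [0.017, 0.964, -0.065, 0.256]
wrist_force: [-10.2, 0.8, -2.6]
width: 0.0242
17.2 tcp in rest mm [-105.8   -0.4   11.1] rot err tool deg [-0.03  0.28  0.  ] F rest [-10.2  -0.6   2.9]
```

The lever lies on the first (+2.9 N normal force) with its tip against the stop. Release and back off along the face normal.

```bash
python3 -m inch '[{"dp":[0,0,0],"twist":[0,0,0]},{"dp":[0,0,0],"twist":[0,0,0]},{"dp":[0,0,0],"twist":[0,0,0]},{"dp":[0,0,0],"twist":[0,0,0]}]' 130;  python3 -m inch '[{"dp":[0,0,-1],"twist":[0,0,0]},{"dp":[0,0,-2.5],"twist":[0,0,0]},{"dp":[-1,0,-3.5],"twist":[0,0,0]},{"dp":[-3.5,0,-3.5],"twist":[0,0,0]},{"dp":[-4.5,0,-3],"twist":[0,0,0]},{"dp":[0,0,0],"twist":[0,0,0]},{"dp":[0,0,0],"twist":[0,0,0]}]'; python3 chk.py w11.png; python3 - <<'E'
from h import *
t=get_image("top"); s=get_image("scene"); w=cv2.imread("pics/w11.png")
out=np.zeros((600,800,3),np.uint8); out[:360,:576]=cv2.resize(w,(576,360)); 
b=cv2.resize(t[125:240,335:435,::-1],(220,240),interpolation=cv2.INTER_CUBIC); out[:240,578:798]=b
c=cv2.resize(s[150:230,240:340,::-1],(300,240),interpolation=cv2.INTER_CUBIC); out[360:,:300]=c
out[360:,300:684]=cv2.resize(t[:,:,::-1],(384,240)); cv2.imwrite("pics/c11.png",out); cv2.imwrite("pics/s11.png",s[:,:,::-1])
E
```

```text
t: 17.95
tcp_pos: [0.5351, -0.1374, 0.1042]
orientation: [0.018, 0.963, -0.065, 0.26]
wrist_force: [0.5, 0.2, -0.1]
width: 0.0466
t: 18.82
tcp_pos: [0.3904, -0.1176, 0.1759]
orientation: [0.019, 0.963, -0.066, 0.26]
wrist_force: [-0.2, 0.6, -0.1]
width: 0.0463
18.825 tcp in rest mm [-191.9   -1.   147.5] rot err tool deg [ 0.12 -0.23 -0.  ] F rest [-0.3  0.6  0.1]
clip_lip [321.4, 80.8] 0.59 [-87.   -0.4  29. ]
loose_centre [322.5, 65.2] 0.65 [-95.8  -0.5 150.5]
loose_centre [146.6, 57.9] 0.65 [-92.4  88.  150.5]
expect (-0.082, 0, 0.029) [320.9  74.8]
expect (-0.142, 0, 0.005) [320.9 142.6]
expect (0, 0, 0.03) [320.9 -33. ]
expect (0, 0.036, 0.03) [276.7 -33. ]
expect (0, -0.036, 0.03) [365.1 -32.9]
expect (-0.215, 0.095, 0) [232.4 211.4]
expect (-0.215, -0.095, 0) [409.2 211.3]
```

View pics/c11.png

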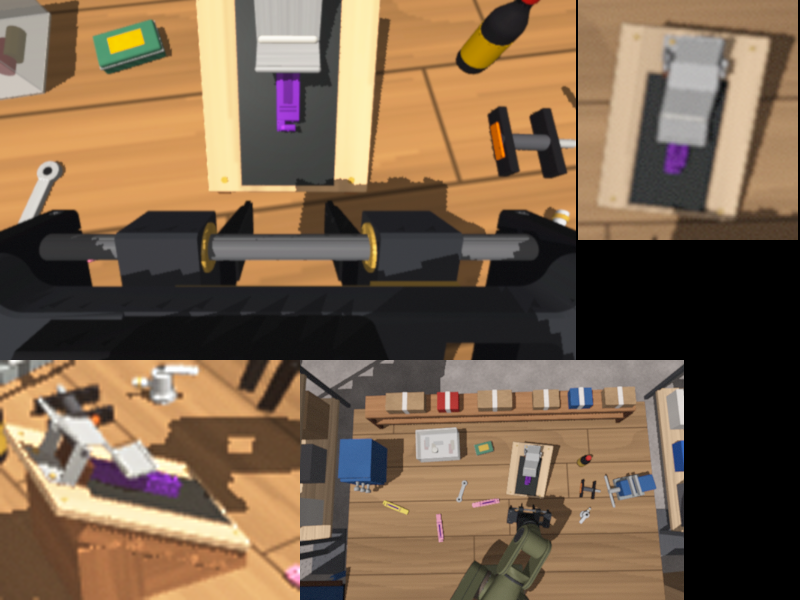

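The wrist view shows the stack under the clip with its tail end at about (287,130) of the crop, and the other things are where they were. I'll check the tail position against the stop numerically and in a zoom.

```bash
python3 - <<'E'
from h import *
r=np.load("rest2.npy"); Rr=Rn.from_euler('z',r[3])*Rn.from_euler('y',-np.pi/6); m=camera_model("wrist"); im=cv2.imread("pics/w11.png")
hsv=cv2.cvtColor(im,cv2.COLOR_BGR2HSV); k=((hsv[...,0]>125)&(hsv[...,0]<150)&(hsv[...,1]>100)); k[:70]=0;k[160:]=0;k[:,:290]=0;k[:,350:]=0
def onr(px,z):
    o,d=ray(m,px); o=Rr.inv().apply(o-r[:3]); d=Rr.inv().apply(d); return ((o+d*(z-o[2])/d[2])*1000).round(1)
for row in range(86,150,6):
    c=np.where(k[row])[0]
    if len(c): print(row,c.min(),c.max(),onr((c.min()/2+c.max()/2,row),.02))
rr=np.where(k.any(1))[0].max(); print("last row",rr,"as loose top",onr((321,rr),.02),"as loose bottom",onr((321,rr),.01),"as first top",onr((321,rr),.01),"first bottom",onr((321,rr),0))
cv2.imwrite("pics/z11.png",cv2.resize(im[60:160,270:370],(600,600),interpolation=cv2.INTER_CUBIC))
E
```

```text
86 307 332 [-92.4   2.1  20. ]
92 306 333 [-97.6   2.1  20. ]
98 307 333 [-102.8    1.7   20. ]
104 307 333 [-108.     1.7   20. ]
110 307 333 [-113.4    1.7   20. ]
116 307 333 [-118.7    1.7   20. ]
122 307 333 [-124.1    1.7   20. ]
128 307 333 [-129.6    1.7   20. ]
134 307 332 [-135.1    2.2   20. ]
140 307 328 [-140.6    4.1   20. ]
146 319 320 [-146.2    2.2   20. ]
last row 146 as loose top [-146.2    0.7   20. ] as loose bottom [-146.9    0.7   10. ] as first top [-146.9    0.7   10. ] first bottom [-147.6    0.7    0. ]
```

View pics/z11.png

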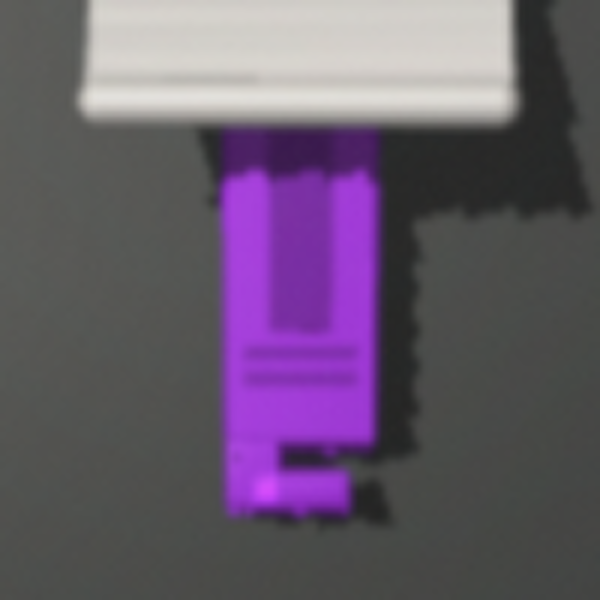

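The stack is neat and in line, and the handle edges are parallel. My picture reading of the loose tail (−146 mm) disagrees with the fingers' reading at the stop (about −140 mm). I'll settle it by pushing both tails gently up the slope with closed fingers.

```bash
python3 -m inch '[{"dp":[1,-0.2,0],"twist":[0,0,0]},{"dp":[0,0,0],"twist":[0,0,0]},{"dp":[0,0,4],"twist":[0,0,0]},{"dp":[0,0,4],"twist":[0,0,0]},{"dp":[0,0,4],"twist":[0,0,0]},{"dp":[0,0,1.5],"twist":[0,0,0]},{"dp":[0,0,0.5],"twist":[0,0,0]},{"dp":[0,0,0],"twist":[0,0,0]},{"dp":[0,0,0],"twist":[0,0,0]}]' 255; python3 chk.py w12.png | head -1; python3 -m inch '[{"dp":[0.5,0,0],"twist":[0,0,0]},{"dp":[0.5,0,0],"twist":[0,0,0]},{"dp":[0.4,0,0],"twist":[0,0,0]},{"dp":[0,0,0],"twist":[0,0,0]}]';python3 chk.py w13.png | head -1
```

```text
t: 20.3
tcp_pos: [0.469, -0.1264, 0.06]
orientation: [0.018, 0.963, -0.065, 0.26]
wrist_force: [-0.1, -0.2, 0.1]
width: 0.0001
20.3 tcp in rest mm [-181.4    0.8    7.6] rot err tool deg [ 0.09 -0.21  0.01] F rest [ 0.  -0.3  0.1]
t: 21.05
tcp_pos: [0.481, -0.1279, 0.0661]
orientation: [0.018, 0.963, -0.065, 0.259]
wrist_force: [-0.1, -0.3, 0.3]
width: 0.0007
21.05 tcp in rest mm [-167.9    1.     6.9] rot err tool deg [ 0.06 -0.12  0.01] F rest [ 0.2 -0.3  0.3]
```

```bash
python3 -m inch '[{"dp":[0.3,0,0],"twist":[0,0,0]},{"dp":[0.3,0,0],"twist":[0,0,0]},{"dp":[0.2,0,0],"twist":[0,0,0]},{"dp":[0,0,0],"twist":[0,0,0]}]';python3 chk.py w14.png | head -1; python3 -m inch '[{"dp":[0.2,0,0],"twist":[0,0,0]},{"dp":[0.2,0,0],"twist":[0,0,0]},{"dp":[0,0,0],"twist":[0,0,0]}]';python3 chk.py w15.png | head -1
```

```text
t: 21.8
tcp_pos: [0.4876, -0.1287, 0.07]
orientation: [0.018, 0.963, -0.065, 0.259]
wrist_force: [0.4, -0.2, -0.4]
width: 0.0004
21.8 tcp in rest mm [-160.1    1.1    6.9] rot err tool deg [ 0.05 -0.11  0.01] F rest [ 0.2 -0.1 -0.6]
t: 22.42
tcp_pos: [0.4908, -0.1291, 0.0718]
orientation: [0.018, 0.964, -0.065, 0.259]
wrist_force: [-0.7, 0.5, -0.1]
width: 0.0002
22.425 tcp in rest mm [-156.4    1.1    6.8] rot err tool deg [ 0.05 -0.08  0.  ] F rest [-0.7  0.4  0.3]
```

```bash
for i in 1 2; do python3 -m inch '[{"dp":[0.2,0,0],"twist":[0,0,0]},{"dp":[0,0,0],"twist":[0,0,0]}]' | grep -v orient; done; python3 chk.py w16.png | head -1; python3 -m inch '[{"dp":[0.2,0,0],"twist":[0,0,0]},{"dp":[0,0,0],"twist":[0,0,0]}]' | grep force; python3 chk.py w17.png | head -1
```

```text
t: 22.92
tcp_pos: [0.4913, -0.1289, 0.0714]
wrist_force: [-4.9, 0.6, 0.3]
width: 0.0006
t: 23.18
tcp_pos: [0.4917, -0.1285, 0.071]
wrist_force: [-8.7, 1.0, -0.7]
width: 0.0002
23.175 tcp in rest mm [-156.1    1.8    5.8] rot err tool deg [-0.06  0.31  0.02] F rest [-7.9 -0.1  3.8]
wrist_force: [-10.2, 0.8, -0.9]
23.675 tcp in rest mm [-155.1    2.1    5.5] rot err tool deg [-0.1   0.42  0.01] F rest [-9.3 -0.6  4.4]
```

```bash
for i in 1 2 3; do python3 -m inch '[{"dp":[0.3,0,0],"twist":[0,0,0]},{"dp":[0,0,0],"twist":[0,0,0]}]' | grep -E "force|tcp"; done; python3 chk.py w18.png | head -1
```

```text
tcp_pos: [0.4936, -0.128, 0.071]
wrist_force: [-15.3, 0.8, 0.8]
tcp_pos: [0.4941, -0.1277, 0.0703]
wrist_force: [-20.5, 0.2, -0.1]
tcp_pos: [0.4946, -0.1272, 0.0696]
wrist_force: [-26.9, 0.6, -1.5]
24.675 tcp in rest mm [-154.5    3.5    3.2] rot err tool deg [-0.31  1.34  0.08] F rest [-23.9  -3.   12. ]
```

With 24 N of push neither lever moves, so both are hard against the stop. The picture's x reading was biased. Back off and take a last look.

```bash
python3 -m inch '[{"dp":[-1,0,0],"twist":[0,0,0]},{"dp":[-1.5,0,0],"twist":[0,0,0]},{"dp":[-1,0,-3],"twist":[0,0,0]},{"dp":[0,0,-5],"twist":[0,0,0]},{"dp":[0,0,-5],"twist":[0,0,0]},{"dp":[0,0,0],"twist":[0,0,0]},{"dp":[0,0,0],"twist":[0,0,0]},{"dp":[0,0,0],"twist":[0,0,0]}]'; python3 chk.py w19.png | head -2; python3 - <<'E'
from h import *
r=np.load("rest2.npy"); Rr=Rn.from_euler('z',r[3])*Rn.from_euler('y',-np.pi/6); m=camera_model("wrist"); im=cv2.imread("pics/w19.png")
hsv=cv2.cvtColor(im,cv2.COLOR_BGR2HSV); k=((hsv[...,0]>125)&(hsv[...,0]<150)&(hsv[...,1]>100)); k[:20]=0;k[170:]=0;k[:,:290]=0;k[:,350:]=0
rows=np.where(k.any(1))[0]
for row in (rows.min()+8,rows.max()-20,rows.max()):
    c=np.where(k[row])[0]; o,d=ray(m,(c.mean(),row)); o=Rr.inv().apply(o-r[:3]); d=Rr.inv().apply(d); print(row,c.min(),c.max(),((o+d*(.02-o[2])/d[2])*1000).round(1))
t=get_image("top"); s=get_image("scene"); out=np.zeros((600,800,3),np.uint8); out[:240,:384]=cv2.resize(t[:,:,::-1],(384,240)); out[240:600,:450]=cv2.resize(s[150:230,240:340,::-1],(450,360),interpolation=cv2.INTER_CUBIC)
y=max(0,rows.max()-80); out[:340,450:790]=cv2.resize(im[y:y+100,270:370],(340,340),interpolation=cv2.INTER_CUBIC); cv2.imwrite("pics/c19.png",out)
E
```

```text
t: 25.92
tcp_pos: [0.4087, -0.1175, 0.1724]
orientation: [0.017, 0.964, -0.065, 0.258]
wrist_force: [0.8, 0.1, 0.2]
width: 0.0003
25.925 tcp in rest mm [-178.     1.5  135.5] rot err tool deg [-0.02  0.06 -0.03] F rest [ 0.7  0.2 -0.2]
clip_lip [325.9, 94.6] 0.89 [-86.4  -1.4  29. ]
105 309 337 [-93.7   0.9  20. ]
140 310 336 [-124.3    0.8   20. ]
160 318 330 [-1.426e+02 -1.000e-01  2.000e+01]
```

View pics/c19.png

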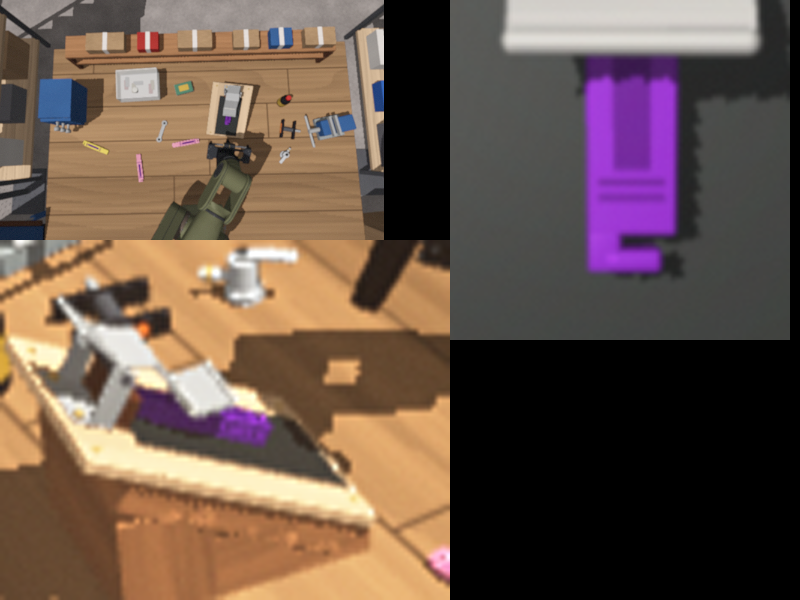

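The last look shows the two levers stacked in line under the clip, tail at about −143 mm and y about 1 mm, with the gripper clear and the bystanders unmoved. Handing in.

```bash
python3 -c "
from bench import *
print(finish_job())"
```

```text
the job is handed in; nothing more can be done
None
```

I put the loose purple lever back under the clip, flat on top of the first lever and in line with it, then let go and handed the job in at about 26 s. I have no verdict on whether it passed.

**What I did:** I gripped the loose lever near its tail, tilted it to the slope and slid it in tip first under the lip. The clip wedged open at about 6 N of push. I pushed until the tip met the stop, lowered the tail onto the first lever and released. Then I pushed both tails up the slope with closed fingers, and at about 24 N neither lever moved any further.

**Last checks:**
- **Position:** The last pictures show the stack straight under the clip, about 1 mm off the rest's centre line. The other things look unmoved and the gripper is clear.
- **Disagreement:** After release the picture put the loose lever's tail at −146 mm, against about −140 mm from the arm. After the push it read about −143 mm, which puts the tip within about 2 mm of the stop by the picture.
- **Rest height:** My first fit of the face was about 4 mm too low, and I refitted it before inserting.
- **Not measured:** I inferred the clip's final angle and the contact forces on the levers from the wrist force and the pictures.

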